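Dump a drop-bottom bin of knife blanks into a tote

ROBOT

A 6-joint arm with a two-finger parallel gripper is mounted at the origin on the work surface. World frame = base frame: x ahead of the robot, y to its left, z up, the work surface at z = 0. Lengths are in m, angles in rad, forces in N, time in s.
With the tool pointing down it reaches from about 0.3 to 0.875 m from the base axis. Payload 6.4 kg.
Tool frame: the origin (TCP) lies midway between the tips of the shut fingers; the grasp point (between the pads) lies 19 mm behind it; z points along the fingers, y is the line along which they close (so a half turn about z gives the same grasp; the last joint's range is limited). The gripper opens to 85 mm and grips with 20 to 120 N. Pads are 22 mm wide; open, the fingers measure 114 mm over their backs; the gripper's body (76 mm by 85 mm) begins 54 mm behind the grasp point. The pads swing forward as they close: fully open they stand 13 mm farther back than shut.
Start: joints at [-1.457, 0.181, 1.607, -0, 1.354, -0.206], TCP at [0.181, -0.546, 0.231] pointing down, gripper open.
Joint ranges: [-2.99, 2.99], [-0.89, 2.07], [0.3, 2.58], [-1.14, 4.28], [0, 2.63], [-3.12, 3.12]. Speed limits (rad/s): [2.57, 2.57, 3.01, 3.14, 3.14, 3.14].

INTERFACE

Orientations are given as a unit quaternion [w, x, y, z].
In Python, from bench import ctrl gives the robot as it stands. The module is installed in compiled form; this text tells all that it offers.
- The arm moves only by the tool move_arm, never from a script. Its argument "plan" is one flat list of numbers, 6 for each row, row after row: the shift along the world's x, y, z in units of 50 mm (1.0 is 50 mm), then the turn, a rotation vector about the world's x, y, z in rad. A call has 1 to 10 rows; each row is the pose to reach, as a shift and turn from the pose commanded when the call began; what a row does not reach only later rows make up. A row lasts 1/8 s, in which the tool goes at most 62.5 mm and 10.7 degrees, less where a joint would pass 70% of its speed; a pose out of reach is approached as far as the arm can. A call with a gripper value outside its range is refused whole. "grip" is the finger opening in mm, from 0 to 85.4, set as the call begins (left out, the last holds). The fingers move at their own pace and stop on an object; the grip force is fixed at half the most. Time passes only in rows, so rows that repeat a pose let the fingers close. It gives the time, the measured TCP pose, the force, the opening and the grip force at its end, in the units of the state.
- ctrl.get_obs(): the state, without advancing time (a new reading comes with each control period).
- ctrl.camera(name): name is "side" or "top"; returns a dict with "pixels" (480x640x3 uint8, red, green, blue), "fx", "fy", "cx", "cy" (pixels), "origin" and "attitude" of the camera in the world. Camera axes: x right, y down, z forward; pixel columns grow to the right and rows downward; lengths in m; the calibration is good to about 2 mm. A picture is of the moment at which its call begins. There is no depth.
- ctrl.hand_in(): hands the job in; it is judged then, once.
The state is a dict: "time_s": time; "q": joint angles; "dq": joint speeds; "joint_efforts": joint torques, N m; "eef_pos": TCP position; "eef_rot": TCP orientation; "wrist_force": force on the tool from outside, world axes, zero at the start; "torque": the same for the moment, N m; "opening": opening from 0.0 (shut) to 1.0 (fully open); "grasp_force": force on a finger pad.
Only numpy, scipy, OpenCV 4.12 (cv2) and the standard library are available. Lean on these libraries where they do the work, as an engineer would, in place of code of your own. Each camera call takes 0.05 s, during which the arm holds its last target. There are 200 camera calls.

TASK

Empty the green drop-bottom bin of knife blanks into the blue tote: slide the tote under the bin all the way to the yellow stop, then trip the red latch handle so that the bin's floor drops and every blank falls into the tote. Swing the floor back up with its yellow-knobbed lever until the latch catches, and draw the loaded tote back out until it is wholly clear of the stand, flat on the bench with all six blanks in it. Leave the spray can, mug, tin, wrench and punch where they are.

Things in the scene. Friction and masses are not known exactly. Their poses are not given: they have to be found in the camera images.
- stand: Fixed steel stand carrying the green drop-bottom bin. Origin on the bench under the bin's centre, z up; the tote slides in under the bin along its +y. Posts 20 mm square at x +-141, y +-60, to z 272; 210 mm free under the bin. Tote guides 30 mm high, inner faces x +-125, from y -125 to +75, flared out to x +-145 at y -180.
- bin_floor (a point): Centre of the top of the bin's floor when shut: stand x 0, y 0, z 255. The bin is open at the top, 190 (x) by 150 (y) mm inside, rims at z 323, outer walls at x +-100 and y +-80.
- stop_face (a point): Middle of the face of the yellow end stop across the stand: stand x 0, y +72, z 25. The tote's leading wall meets it when fully in (tote origin then at stand y -78).
- flap (a joint): Hinged floor of the bin, rad: 0 = shut (latched it rests at 0 to 0.02), 0.8 = fully open, sloping down towards stand -y, lowest corner 87 mm over the bench. Hinge along stand x at stand y +82, z 252.5. It drops under its own weight when the latch is released and the blanks slide off towards -y; only the latch keeps it shut.
- flap_hinge (a point): Point on the hinge axis of the floor at the foot of the hand lever: stand x -168, y +82, z 252.5.
- lever_knob (a point): Centre of the 26 mm yellow ball knob on the floor's hand lever, a 12 mm round bar 76 mm long from the hinge, outside the stand's -x side. Shut: leans 0.35 rad to stand +y (knob y +108, z 324); open: 0.45 rad to -y (y +49, z 321). Push it to stand +y (5 N, near the end 15 N to cam the free latch aside) until the floor is fully up and the latch snaps in.
- latch (a joint): Spring latch on the bin's -y wall, rad: 0 = at rest (catching), 0.4 = end of travel. It lets the floor go between 0.1 and 0.2 and springs back to 0 when let go.
- latch_handle (a point): Middle of the red T-handle of the latch: a round bar 16 mm in diameter, 106 mm long, along stand x, at rest at stand x 0, y -142, z 335.5. Push it towards stand +y (towards the bin) by 12 to 23 mm, with 2 to 5 N, to release the floor; it pivots about a line along x at stand y -112, z 277.
- tote: Shallow blue plastic tote, loose, 240 (x) by 300 (y) by 60 mm (z), walls 6 mm, open top, 0.7 kg, empty at the start. Origin under its centre, z up; standing on the bench before the stand with its own y roughly along the stand's y and its +y end towards the stand; lateral play between the guides +-5 mm.
- tote_handle (a point): Middle of the steel bow handle on the tote's -y end: a round bar 12 mm in diameter and 110 mm long along tote x, centre at tote y -192, z 45; 36 mm of free gap between the bar and the wall, open from above and below.
- blank0: Flat forged steel knife blank, 150 by 24 by 4 mm, about 85 g, loose in the bin at the start. Origin in the middle of its underside, x along its length (tip at +x).
- blank1: Flat forged steel knife blank, 150 by 24 by 4 mm, about 85 g, loose in the bin at the start. Origin in the middle of its underside, x along its length (tip at +x).
- blank2: Flat forged steel knife blank, 150 by 24 by 4 mm, about 85 g, loose in the bin at the start. Origin in the middle of its underside, x along its length (tip at +x).
- blank3: Flat forged steel knife blank, 150 by 24 by 4 mm, about 85 g, loose in the bin at the start. Origin in the middle of its underside, x along its length (tip at +x).
- blank4: Flat forged steel knife blank, 150 by 24 by 4 mm, about 85 g, loose in the bin at the start. Origin in the middle of its underside, x along its length (tip at +x).
- blank5: Flat forged steel knife blank, 150 by 24 by 4 mm, about 85 g, loose in the bin at the start. Origin in the middle of its underside, x along its length (tip at +x).
- punch: Bystander: dark steel pin punch with a wooden handle, 160 mm, lying on the bench left of the stand. Leave alone.
- wrench: Bystander: steel wrench, 190 mm, on the bench beyond the tote's outer end. Leave alone.
- spray_can: Bystander: upright yellow spray can, 60 mm diameter, 170 mm high. Leave alone.
- mug: Bystander: white mug, 80 mm diameter, 90 mm high. Leave alone.
- grease_tin: Bystander: round tin with a red lid, 76 mm diameter, 80 mm high. Leave alone.
Not all that is in view belongs to the job. Leave any purple or turquoise look-alike of the blank2 alone.

How it is judged:
By the outcome, as a careful person would: the job done as asked, in the order asked, and still so for the second after the job is handed in, with the robot touching nothing.
It also fails if it takes over 72 s, if anything falls off the work surface, if the arm or the gripper's body presses on something with over 40 N, if the wrist force passes 120 N, or if a joint passes its speed limit or range.

## Working session

There is one attempt and no reset: what is moved stays moved. The work goes in short steps, Python scripts to look and compute and a tool call to move; the robot and the scene stay as the last step left them, time stands still between calls to the robot, and variables do not carry over. Pictures are saved under pics/ and viewed, at most 10 in all, crops included, and the job is handed in when it is done.

Besides the shell and the picture viewer there is one more tool, called after "Request:" as name(argument=value, ...), one argument or row to a line, values as JSON. move_arm: Moves the arm, as the interface text tells. Its arguments: {"type":"object","properties":{"plan":{"type":"array"},"grip":{"type":"number"}},"required":["plan"]}

```bash
mkdir -p pics
python3 - <<'E'
from bench import ctrl
import cv2,numpy as np
for n in("side","top"):
    c=ctrl.camera(n);cv2.imwrite(f"pics/{n}0.png",c["pixels"][:,:,::-1])
    print(n,{k:np.round(c[k],4).tolist() for k in c if k!="pixels"})
o=ctrl.get_obs();print({k:np.round(o[k],3).tolist() for k in o})
E
```

```text
side {'fx': 597.5839, 'fy': 597.5839, 'cx': 314.6958, 'cy': 244.5706, 'origin': [-0.0261, 0.8112, 1.0786], 'attitude': [0.125, -0.2472, 0.8725, -0.4024]}
top {'fx': 445.9528, 'fy': 445.9528, 'cx': 314.1502, 'cy': 238.0965, 'origin': [0.4432, -0.0212, 1.1946], 'attitude': [0.0343, -0.7058, 0.7066, -0.0376]}
{'time_s': 0.1, 'q': [-1.457, 0.181, 1.608, 0.0, 1.354, -0.206], 'dq': [0.001, -0.001, -0.001, 0.001, 0.0, -0.001], 'joint_efforts': [0.0, -44.588, -35.224, -0.0, 0.004, 0.0], 'eef_pos': [0.181, -0.545, 0.23], 'eef_rot': [-0.001, 0.987, 0.159, 0.0], 'wrist_force': [-0.572, 0.738, -0.272], 'torque': [0.033, -0.011, -0.044], 'grasp_force': 0.0, 'opening': 1.004}
```

View pics/side0.png

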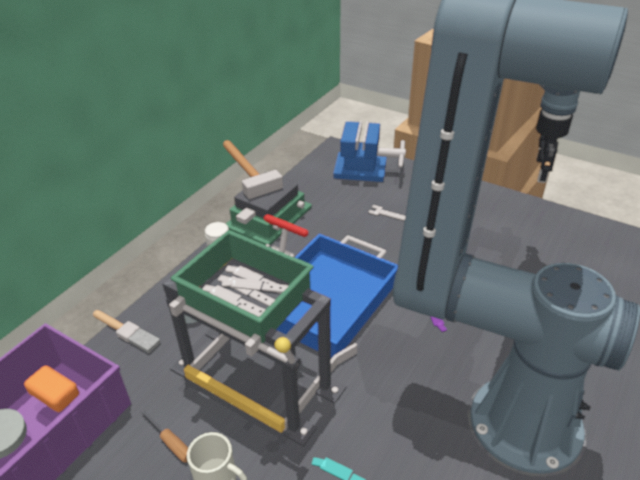

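View pics/top0.png

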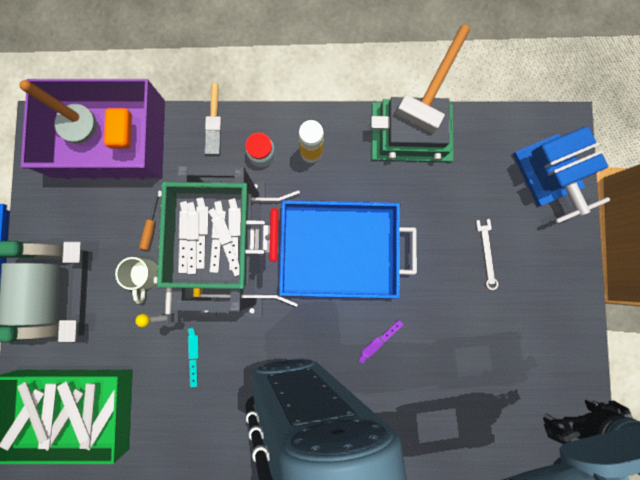

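The side view shows the bin at about (245,285), the red handle at (285,225), the knob at (283,345), and the tote at (335,290). In the top view, world +y is left and +x is up. The red handle is at (274,234), the knob at (142,321), the tote at (340,250) with its bow handle at (408,250), and the wrench at (487,255).

```bash
cat > h.py <<'E'
from bench import ctrl
import cv2,numpy as np
from scipy.spatial.transform import Rotation as R
def look(n,save=None):
    c=ctrl.camera(n)
    if save: cv2.imwrite(f"pics/{save}.png",c["pixels"][:,:,::-1])
    return c
def ray(c,uv):
    w,x,y,z=c["attitude"]; d=np.array([(uv[0]-c["cx"])/c["fx"],(uv[1]-c["cy"])/c["fy"],1.])
    return np.array(c["origin"]),R.from_quat([x,y,z,w]).apply(d)
def onz(c,uv,z):
    o,d=ray(c,uv); return o+d*(z-o[2])/d[2]
def two(c1,u1,c2,u2):
    o1,d1=ray(c1,u1);o2,d2=ray(c2,u2)
    s=np.linalg.lstsq(np.stack([d1,-d2],1),o2-o1,rcond=None)[0]
    a,b=o1+d1*s[0],o2+d2*s[1]; return (a+b)/2,np.linalg.norm(a-b)
def blob(c,lo,hi,roi):
    hsv=cv2.cvtColor(c["pixels"],cv2.COLOR_RGB2HSV); m=cv2.inRange(hsv,lo,hi)
    k=np.zeros_like(m);x0,y0,x1,y1=roi;k[y0:y1,x0:x1]=255
    cs,_=cv2.findContours(m&k,cv2.RETR_EXTERNAL,cv2.CHAIN_APPROX_NONE)
    return max(cs,key=cv2.contourArea)
cen=lambda c:(lambda m:(m["m10"]/m["m00"],m["m01"]/m["m00"]))(cv2.moments(c))
RED=((0,150,90),(8,255,255));YEL=((22,120,90),(34,255,255));BLUE=((100,130,50),(120,255,255));GRN=((60,80,20),(90,255,255))
E
python3 - <<'E'
from h import *
np.set_printoptions(precision=4,suppress=True)
t=look("top");s=look("side")
kt,ks=blob(t,*YEL,(125,305,155,335)),blob(s,*YEL,(265,330,300,360))
print("knob",two(t,cen(kt),s,cen(ks)),onz(t,cen(kt),.324))
rt=blob(t,*RED,(260,195,290,275));rs=blob(s,*RED,(255,205,320,245))
print("red",onz(t,cen(rt),.3355),cv2.minAreaRect(rt),two(t,cen(rt),s,cen(rs)))
b=cv2.minAreaRect(blob(t,*BLUE,(265,190,412,310)));p=[onz(t,u,.06) for u in cv2.boxPoints(b)]
print("tote",np.array(p),np.mean(p,0))
g=cv2.minAreaRect(blob(t,*GRN,(150,170,252,300)));p=[onz(t,u,.323) for u in cv2.boxPoints(g)]
print("bin",np.array(p),np.mean(p,0))
for u in[(412,228),(412,272)]:print("bow",onz(t,u,.045))
hs=blob(t,(0,0,150),(180,60,255),(401,215,425,285)); r=cv2.minAreaRect(hs);print(r,cv2.boundingRect(hs))
E
```

```text
knob (array([0.3731, 0.305 , 0.3249]), np.float64(0.002097520719669917)) [0.3739 0.3059 0.324 ]
red [0.5715 0.0532 0.3355] ((273.0, 222.0), (4.0, 24.0), 0.0) (array([0.5599, 0.0468, 0.3267]), np.float64(0.029176789167813452))
tote [[ 0.4125  0.0637  0.06  ]
 [ 0.6592  0.0597  0.06  ]
 [ 0.6518 -0.2513  0.06  ]
 [ 0.4052 -0.2405  0.06  ]] [ 0.5322 -0.0921  0.06  ]
bin [[0.4372 0.2799 0.323 ]
 [0.6481 0.281  0.323 ]
 [0.6429 0.1067 0.323 ]
 [0.432  0.1098 0.323 ]] [0.5401 0.1944 0.323 ]
bow [ 0.5867 -0.2811  0.045 ]
bow [ 0.4726 -0.2784  0.045 ]
((408.5, 250.5), (47.0, 15.0), 90.0) (401, 227, 16, 48)
```

Run:
```python
from h import *
np.set_printoptions(precision=4,suppress=True)
t=look("top");s=look("side")
rt=blob(t,(0,110,60),(12,255,255),(260,195,290,275));r2=blob(t,(165,110,60),(180,255,255),(260,195,290,275))
print(cv2.boundingRect(rt),cv2.boundingRect(r2))
hsv=cv2.cvtColor(t["pixels"],cv2.COLOR_RGB2HSV)
sub=hsv[200:270,264:284];m=((sub[...,0]<12)|(sub[...,0]>165))&(sub[...,1]>110)
ys,xs=np.nonzero(m);print(xs.min()+264,xs.max()+264,ys.min()+200,ys.max()+200,np.polyfit(ys,xs,1))
u=(xs.mean()+264,ys.mean()+200);print("red",u,onz(t,u,.3355+.004))
ks=hsv[215:285,401:425];print(((ks[...,2]>150)&(ks[...,1]<80)).sum(0))
p=t["pixels"][165:315,110:430][:,:,::-1];cv2.imwrite("pics/c1.png",cv2.resize(p,None,fx=2.5,fy=2.5,interpolation=cv2.INTER_CUBIC))
# green rim: fit left/right edges of the bin by row
g=cv2.inRange(hsv,*GRN)
L=[];Rr=[]
for v in range(195,280,2):
    x=np.nonzero(g[v,150:256])[0]+150
    if len(x): L.append(onz(t,(x.min()-.5,v),.323)); Rr.append(onz(t,(x.max()+.5,v),.323))
for e in(L,Rr):
    e=np.array(e);print("edge y",np.polyfit(e[:,0]-.54,e[:,1],1))
b=cv2.inRange(hsv,*BLUE)
for side in(0,1):
    e=np.array([onz(t,(np.nonzero(b[v,265:412])[0].max()+265.5 if side else np.nonzero(b[v,265:412])[0].min()+264.5,v),.06) for v in range(212,290,2)])
    print("tote y",np.polyfit(e[:,0]-.53,e[:,1],1))
    e=np.array([onz(t,(x,np.nonzero(b[195:305,x])[0].max()+195.5 if side else np.nonzero(b[195:305,x])[0].min()+194.5),.06) for x in range(300,395,3)])
    print("tote x",np.polyfit(e[:,1]+.09,e[:,0],1))
```

```text
(272, 210, 5, 12) (269, 208, 10, 54)
269 278 208 261 [-0.0199 10.2175]
red (np.float64(273.53273137697516), np.float64(234.33634311512415)) [0.5379 0.053  0.3395]
[10 10 10  9  9  9  9  9  9 10 10 48 48 48 46 44  0  0  0  0  0  0  0  0]
edge y [-0.0093  0.2794]
edge y [-0.0126  0.1091]
tote y [-0.0252  0.0615]
tote x [0.022  0.6557]
tote y [-0.0208 -0.2442]
tote x [0.0231 0.4091]
```

View pics/c1.png

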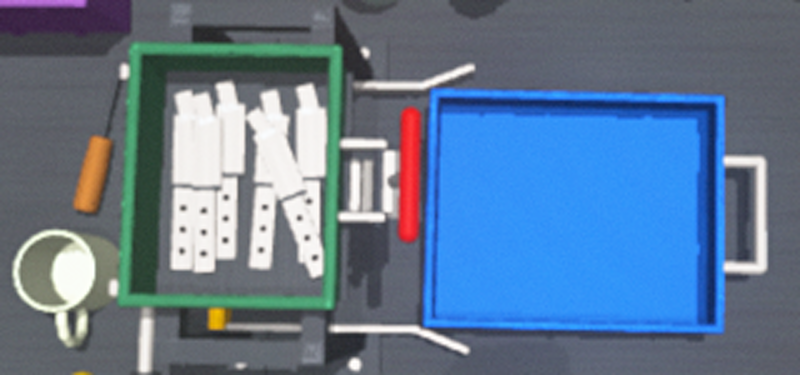

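Request:
move_arm(
  plan=[0.8, 0.6, 0, 0, 0, -0.06, 1.7, 1.3, 0, 0, 0, -0.12, 2.6, 1.95, 0, 0, 0, -0.18, 3.5, 2.6, 0, 0, 0, -0.24, 4.4, 3.3, 0, 0, 0, -0.3, 5.3, 3.95, 0, 0, 0, -0.342, 6.2, 4.6, -0.5, 0, 0, -0.342, 6.94, 5.22, -1.2, 0, 0, -0.342, 6.94, 5.22, -2.2, 0, 0, -0.342, 6.94, 5.22, -2.2, 0, 0, -0.342],
  grip=40,
)

```text
time_s: 1.55
eef_pos: [0.5253, -0.282, 0.1169]
eef_rot: [-0.003, 1.0, -0.01, -0.004]
wrist_force: [-0.9, 1.7, -0.6]
opening: 0.47
grasp_force: 0.0
```

Run:
```python
from h import *
t=look("top");cv2.imwrite("pics/c2.png",cv2.resize(t["pixels"][180:330,330:500][:,:,::-1],None,fx=3,fy=3))
s=look("side");cv2.imwrite("pics/s2.png",s["pixels"][:,:,::-1])
o=ctrl.get_obs();print(o["eef_pos"],o["eef_rot"],o["q"],o["wrist_force"],o["opening"])
```

```text
[ 0.52783822 -0.2853465   0.12214885] [ 5.13288949e-05  9.99936128e-01 -1.13020901e-02 -5.83719856e-06] [-6.93153433e-01  3.51218109e-01  1.63026961e+00 -9.49603798e-05
  1.16004931e+00  9.00285470e-01] [ 0.36236203 -0.79241873  0.45588375] 0.47132949415557035
```

View pics/s2.png

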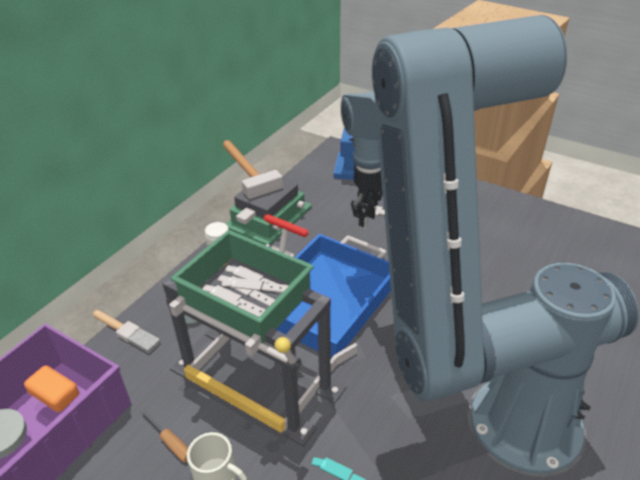

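The gripper hangs above the tote's bow (about (365,245)) with fingers straddling the bar. Next I descend and grip.

Request:
move_arm(
  plan=[0, 0.01, -0.5, 0, 0, 0, 0, 0.02, -1.0, 0, 0, 0, 0, 0.02, -1.5, 0, 0, 0, 0, 0.02, -1.85, 0, 0, 0, 0, 0.02, -1.9, 0, 0, 0, 0, 0.02, -1.9, 0, 0, 0],
)

```text
time_s: 2.4
eef_pos: [0.5284, -0.2847, 0.0275]
eef_rot: [0.001, 1.0, -0.011, 0.001]
wrist_force: [0.1, -1.1, 0.6]
opening: 0.469
grasp_force: 0.0
```

Request:
move_arm(
  plan=[0, 0, 0, 0, 0, 0, 0, 0, 0, 0, 0, 0, 0, 0, 0, 0, 0, 0, 0, 0, 0, 0, 0, 0, 0, 0, 0, 0, 0, 0],
  grip=0,
)

```text
time_s: 3.02
eef_pos: [0.5284, -0.2841, 0.0274]
eef_rot: [0.0, 1.0, -0.011, 0.001]
wrist_force: [-0.6, 1.5, 6.3]
opening: 0.116
grasp_force: 58.5
```

Request:
move_arm(
  plan=[0.03, 0.3, 0, 0, 0, 0.008, 0.08, 0.7, 0, 0, 0, 0.008, 0.1, 1.1, 0, 0, 0, 0.008, 0.11, 1.5, 0, 0, 0, 0.008, 0.12, 1.9, 0, 0, 0, 0.008, 0.13, 2.3, 0, 0, 0, 0.008, 0.14, 2.7, 0, 0, 0, 0.008, 0.14, 3.1, 0, 0, 0, 0.008, 0.15, 3.5, 0, 0, 0, 0.008, 0.15, 3.8, 0, 0, 0, 0.008],
)

```text
time_s: 4.28
eef_pos: [0.5364, -0.094, 0.0274]
eef_rot: [0.001, 1.0, -0.007, 0.001]
wrist_force: [0.4, -6.6, 4.5]
opening: 0.11
grasp_force: 59.4
```

Request:
move_arm(
  plan=[0, 0.1, 0, 0, 0, 0, 0, 0.18, 0, 0, 0, 0, 0.0, 0.26, 0, 0, 0, 0, 0.0, 0.3, 0, 0, 0, 0, 0, 0.34, 0, 0, 0, 0, 0, 0.34, 0, 0, 0, 0],
)

```text
time_s: 5.03
eef_pos: [0.5364, -0.0776, 0.0274]
eef_rot: [0.001, 1.0, -0.007, 0.001]
wrist_force: [0.8, -5.3, 5.7]
opening: 0.117
grasp_force: 59.4
```

Request:
move_arm(
  plan=[0, 0.03, 0, 0, 0, 0, 0, 0.05, 0, 0, 0, 0, 0, 0.07, 0, 0, 0, 0, 0, 0.07, 0, 0, 0, 0],
)

```text
time_s: 5.52
eef_pos: [0.5365, -0.0743, 0.0275]
eef_rot: [0.001, 1.0, -0.007, 0.001]
wrist_force: [0.6, -4.6, 5.1]
opening: 0.115
grasp_force: 59.4
```

Request:
move_arm(
  plan=[0, 0.02, 0, 0, 0, 0, 0, 0.04, 0, 0, 0, 0, 0, 0.06, 0, 0, 0, 0, 0, 0.06, 0, 0, 0, 0],
)

```text
time_s: 6.02
eef_pos: [0.5364, -0.0733, 0.0274]
eef_rot: [0.003, 1.0, -0.007, 0.001]
wrist_force: [-1.4, -14.2, 3.4]
opening: 0.115
grasp_force: 59.3
```

Request:
move_arm(
  plan=[0, 0.03, 0, 0, 0, 0, 0, 0.03, 0, 0, 0, 0, 0, 0.03, 0, 0, 0, 0],
)

```text
time_s: 6.4
eef_pos: [0.5365, -0.0733, 0.0275]
eef_rot: [0.004, 1.0, -0.007, 0.001]
wrist_force: [-1.9, -21.0, 1.6]
opening: 0.12
grasp_force: 59.3
```

Request:
move_arm(
  plan=[0, -0.06, 0, 0, 0, 0, 0, -0.06, 0, 0, 0, 0, 0, -0.06, 0, 0, 0, 0, 0, -0.06, 0, 0, 0, 0],
  grip=40,
)

```text
time_s: 6.9
eef_pos: [0.5351, -0.0712, 0.0261]
eef_rot: [-0.0, 1.0, -0.007, -0.0]
wrist_force: [0.5, 0.6, 0.2]
opening: 0.464
grasp_force: 0.0
```

Request:
move_arm(
  plan=[0, 0, 0.4, 0, 0, 0, 0, 0, 1.2, 0, 0, 0, 0, 0, 2.2, 0, 0, 0, 0, 0, 3.2, 0, 0, 0, 0, 0, 4.2, 0, 0, 0, 0, 0, 5.2, 0, 0, 0, 0, 0, 5.8, 0, 0, 0, 0, 0, 5.8, 0, 0, 0],
)

```text
time_s: 7.9
eef_pos: [0.5365, -0.072, 0.3192]
eef_rot: [0.001, 1.0, -0.007, 0.003]
wrist_force: [-0.8, 0.6, 0.3]
opening: 0.47
grasp_force: 0.0
```

Request:
move_arm(
  plan=[0, 0.3, 0, 0, 0, 0, 0, 0.7, 0, 0, 0, 0, 0, 1.1, 0, 0, 0, 0, 0, 1.4, 0, 0, 0, 0, 0, 1.4, 0, 0, 0, 0],
  grip=0,
)

```text
time_s: 8.52
eef_pos: [0.5352, -0.0003, 0.3161]
eef_rot: [-0.0, 1.0, -0.006, -0.0]
wrist_force: [-1.0, 0.4, -0.3]
opening: -0.003
grasp_force: 0.0
```

Run:
```python
from h import *
t=look("top");s=look("side")
im=np.hstack([cv2.resize(s["pixels"][180:380,140:440],(450,300)),cv2.resize(t["pixels"][160:330,150:400],(350,238+62))])
cv2.imwrite("pics/c3.png",im[:,:,::-1])
o=ctrl.get_obs();print(o["time_s"],o["eef_pos"],o["wrist_force"],o["opening"])
```

```text
8.625 [ 0.53532662 -0.00171206  0.3162691 ] [0.08002842 1.05673261 0.31259035] -0.0010866915128237185
```

View pics/c3.png

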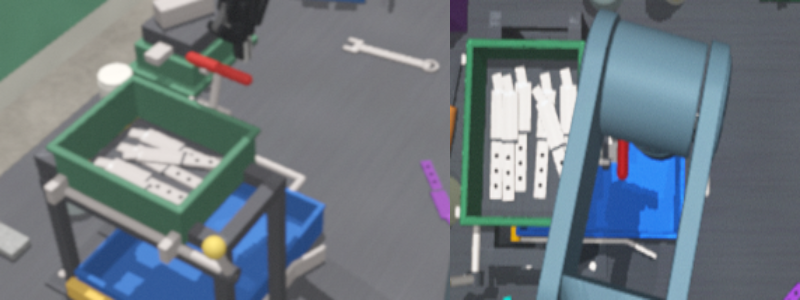

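The tote sits under the bin against the yellow stop, and the shut fingers stand just behind the red handle (~(220,68)). Next I push the latch.

Request:
move_arm(
  plan=[0, 0.2, 0.06, 0, 0, 0, 0, 0.4, 0.06, 0, 0, 0, 0, 0.6, 0.06, 0, 0, 0, 0, 0.65, 0.06, 0, 0, 0, 0, 0.65, 0.06, 0, 0, 0],
)

```text
time_s: 9.25
eef_pos: [0.5352, 0.0309, 0.3192]
eef_rot: [0.0, 1.0, -0.007, -0.0]
wrist_force: [-0.5, -0.6, 0.2]
opening: 0.001
grasp_force: 0.0
```

Request:
move_arm(
  plan=[0, 0.1, 0, 0, 0, 0, 0, 0.15, 0, 0, 0, 0, 0, 0.2, 0, 0, 0, 0, 0, 0.2, 0, 0, 0, 0],
)

```text
time_s: 9.75
eef_pos: [0.536, 0.0391, 0.3206]
eef_rot: [0.002, 1.0, -0.008, 0.001]
wrist_force: [0.0, -5.1, 4.4]
opening: 0.002
grasp_force: 2.8
```

Request:
move_arm(
  plan=[0, 0.06, 0, 0, 0, 0, 0, 0.12, 0, 0, 0, 0, 0, 0.12, 0, 0, 0, 0],
)

```text
time_s: 10.12
eef_pos: [0.5355, 0.0464, 0.3196]
eef_rot: [0.0, 1.0, -0.007, 0.0]
wrist_force: [1.1, -3.9, 3.1]
opening: -0.004
grasp_force: 1.9
```

Run:
```python
from h import *
s=look("side")
cv2.imwrite("pics/c4.png",cv2.resize(s["pixels"][180:400,140:440],(750,550))[:,:,::-1])
k=blob(s,*YEL,(255,325,300,365));print(cen(k))
o=ctrl.get_obs();print(o["time_s"],o["eef_pos"],o["wrist_force"],o["opening"])
```

```text
(297.8, 326.4)
10.175 [0.53550204 0.04641677 0.31952884] [ 0.58551442 -3.16956629  2.77737014] -0.0004420662823850278
```

View pics/c4.png

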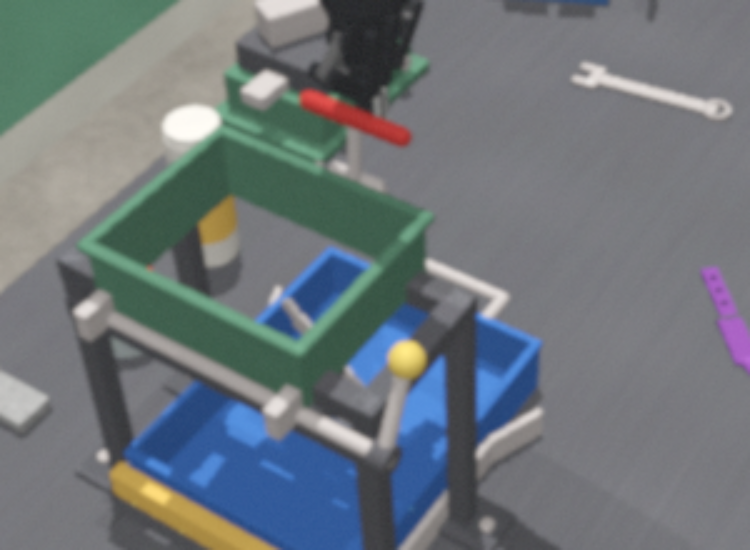

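The floor is open and the bin is empty; the knob has swung to -y (405,358). Blanks appear in the tote, with one possibly leaning near (290,310). I'll retreat and look.

Request:
move_arm(
  plan=[0, -0.5, 0, 0, 0, 0, 0, -1.0, 0, 0, 0, 0, -0.3, -1.2, 0.6, 0, 0, 0, -0.9, -1.2, 1.3, 0, 0, 0, -1.6, -1.2, 2, 0, 0, 0, -2.4, -1.2, 2.2, 0, 0, 0, -3.3, -1.2, 2.2, 0, 0, 0, -3.3, -1.2, 2.2, 0, 0, 0],
)

```text
time_s: 11.18
eef_pos: [0.3686, -0.0125, 0.4297]
eef_rot: [-0.0, 1.0, -0.007, 0.001]
wrist_force: [0.9, 0.4, 0.3]
opening: 0.005
grasp_force: 0.0
```

Run:
```python
from h import *
t=look("top");s=look("side")
im=np.hstack([cv2.resize(s["pixels"][220:400,160:400],(400,300)),cv2.resize(t["pixels"][160:310,150:350],(400,300))])
cv2.imwrite("pics/c5.png",im[:,:,::-1])
k=blob(s,*YEL,(270,310,320,350));print(cen(k))
o=ctrl.get_obs();print(o["time_s"],o["eef_pos"],o["wrist_force"],o["q"])
```

```text
(302.97425997425995, 323.94594594594594)
11.275 [ 0.3702932  -0.01294437  0.4291982 ] [ 0.28245104 -0.01225715  0.28632662] [-3.59300556e-01 -3.97456476e-01  1.74476434e+00  9.14924829e-04
  1.79378059e+00  1.22568626e+00]
```

View pics/c5.png

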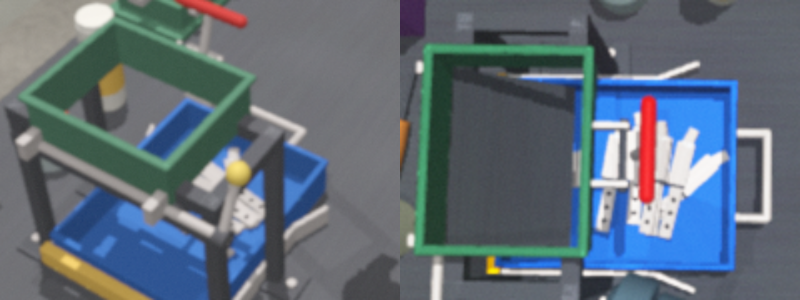

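The blanks lie in the tote's outer half and the bin is empty. Next comes the knob.

Request:
move_arm(
  plan=[0.04, 0.6, 0, 0, 0, 0, 0.04, 1.3, 0, 0, 0, 0, 0.04, 2.0, 0, 0, 0, 0, 0.04, 2.7, 0, 0, 0, 0, 0.04, 3.4, 0, 0, 0, 0, 0.04, 3.9, 0, 0, 0, 0, 0.04, 3.9, -0.8, 0, 0, 0, 0.04, 3.9, -1.6, 0, 0, 0, 0.04, 3.9, -2.38, 0, 0, 0, 0.04, 3.9, -2.38, 0, 0, 0],
)

```text
time_s: 12.52
eef_pos: [0.3707, 0.1818, 0.3068]
eef_rot: [0.0, 1.0, -0.007, -0.004]
wrist_force: [-0.8, -0.5, 0.2]
opening: -0.002
grasp_force: 0.0
```

Run:
```python
from h import *
s=look("side");t=look("top")
cv2.imwrite("pics/c6.png",cv2.resize(s["pixels"][220:400,160:400],(800,600))[:,:,::-1])
k=blob(s,*YEL,(270,310,320,350));print(cen(k),onz(s,cen(k),.321),cv2.boundingRect(k))
o=ctrl.get_obs();print(o["time_s"],o["eef_pos"],o["wrist_force"],o["q"])
```

```text
(302.83398184176394, 323.9805447470817) [0.36982229 0.24628101 0.321     ] (296, 317, 15, 14)
12.625 [0.37286282 0.18200633 0.31092445] [-0.72444421 -0.40418176 -0.3917412 ] [ 1.66006337e-01 -2.59585094e-01  1.87251296e+00  2.84117537e-04
  1.52914371e+00  1.75069570e+00]
```

View pics/c6.png

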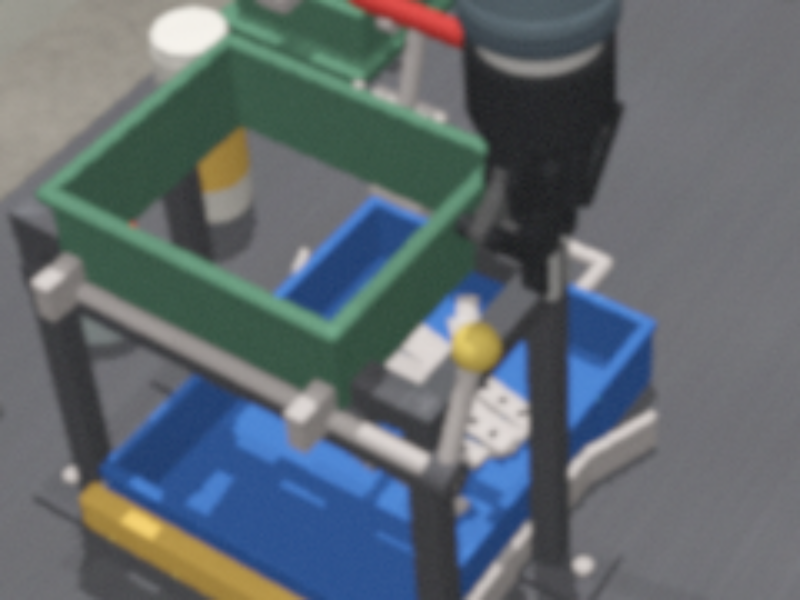

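The fingers stand about 60 mm on the -y side of the knob (475,345), and are in line with it. Next I push it to +y.

Request:
move_arm(
  plan=[0, 0.3, 0, 0, 0, 0, 0, 0.6, 0, 0, 0, 0, 0, 0.8, 0, 0, 0, 0, 0, 1.0, 0, 0, 0, 0, 0, 1.2, 0, 0, 0, 0, 0, 1.4, 0, 0, 0, 0, 0, 1.55, 0, 0, 0, 0, 0, 1.7, 0, 0, 0, 0, 0, 1.85, 0, 0, 0, 0, 0, 1.85, 0, 0, 0, 0],
)

```text
time_s: 13.88
eef_pos: [0.3724, 0.2733, 0.3102]
eef_rot: [0.002, 1.0, -0.007, -0.0]
wrist_force: [1.0, -9.2, 3.9]
opening: 0.003
grasp_force: 4.7
```

Request:
move_arm(
  plan=[0, 0.06, 0, 0, 0, 0, 0, 0.12, 0, 0, 0, 0, 0, 0.16, 0, 0, 0, 0, 0, 0.16, 0, 0, 0, 0],
)

```text
time_s: 14.38
eef_pos: [0.3723, 0.2809, 0.3094]
eef_rot: [0.002, 1.0, -0.007, -0.0]
wrist_force: [2.2, -9.5, 1.2]
opening: -0.0
grasp_force: 4.8
```

Run:
```python
from h import *
s=look("side")
k=blob(s,*YEL,(265,320,320,365));print(cen(k),onz(s,cen(k),.324),cv2.boundingRect(k))
o=ctrl.get_obs();print(o["time_s"],o["eef_pos"],o["wrist_force"])
```

```text
(282.44764957264954, 344.74572649572644) [0.37202038 0.30395161 0.324     ] (275, 338, 16, 15)
14.425 [0.37230423 0.28086541 0.30941018] [ 1.93284987 -9.85953131  0.31392903]
```

Request:
move_arm(
  plan=[0, 0.04, 0, 0, 0, 0, 0, 0.08, 0, 0, 0, 0, 0, 0.12, 0, 0, 0, 0, 0, 0.12, 0, 0, 0, 0],
)

```text
time_s: 14.92
eef_pos: [0.3723, 0.2816, 0.3094]
eef_rot: [0.008, 1.0, -0.009, -0.001]
wrist_force: [-1.3, -35.1, 6.7]
opening: 0.002
grasp_force: 17.0
```

Request:
move_arm(
  plan=[0, -0.15, 0, 0, 0, 0, 0, -0.5, 0, 0, 0, 0, 0, -1, 0, 0, 0, 0, 0, -1.3, 0, 0, 0, 0, 0, -1.3, 0, 0, 0, 0],
)

```text
time_s: 15.55
eef_pos: [0.3723, 0.2227, 0.3103]
eef_rot: [-0.0, 1.0, -0.008, 0.0]
wrist_force: [0.4, 0.8, 1.0]
opening: -0.001
grasp_force: 0.0
```

Run:
```python
from h import *
s=look("side")
k=blob(s,*YEL,(265,320,320,365));print(cen(k),onz(s,cen(k),.324),cv2.boundingRect(k))
print(onz(s,(283,345),.324))
o=ctrl.get_obs();print(o["time_s"],o["eef_pos"],o["wrist_force"])
```

```text
(282.3627450980392, 344.4967320261438) [0.37243846 0.30358872 0.324     ] (274, 338, 17, 14)
[0.37094155 0.30392666 0.324     ]
15.6 [0.37237231 0.2231566  0.31039253] [ 0.07250451 -0.57801183 -0.32607433]
```

Latched: the knob stays at shut position. Now I go back to the tote handle.

Request:
move_arm(
  plan=[0, 0, 1.2, 0, 0, 0, 0, 0, 2.4, 0, 0, 0, 0, -0.9, 2.4, 0, 0, 0, 0, -1.8, 2.4, 0, 0, 0, 0, -2.7, 2.4, 0, 0, 0, 0, -3.6, 2.4, 0, 0, 0, 0, -4.5, 2.4, 0, 0, 0, 0, -5.3, 2.4, 0, 0, 0, 0, -5.92, 2.4, 0, 0, 0, 0, -5.92, 2.4, 0, 0, 0],
  grip=40,
)

```text
time_s: 16.85
eef_pos: [0.3726, -0.0739, 0.43]
eef_rot: [-0.0, 1.0, -0.009, -0.0]
wrist_force: [-0.3, 0.3, 0.1]
opening: 0.471
grasp_force: 0.0
```

Request:
move_arm(
  plan=[0.8, 0, 0, 0, 0, 0, 1.6, 0, 0, 0, 0, 0, 2.4, 0, 0, 0, 0, 0, 3.28, 0, 0, 0, 0, 0, 3.28, 0, -1, 0, 0, 0, 3.28, 0, -2, 0, 0, 0, 3.28, 0, -3, 0, 0, 0, 3.28, 0, -4, 0, 0, 0, 3.28, 0, -5.4, 0, 0, 0, 3.28, 0, -6, 0, 0, 0],
)

```text
time_s: 18.1
eef_pos: [0.535, -0.0703, 0.127]
eef_rot: [-0.001, 1.0, -0.006, -0.002]
wrist_force: [0.2, 0.0, 0.2]
opening: 0.47
grasp_force: 0.0
```

Run:
```python
from h import *
s=look("side");t=look("top")
im=np.hstack([cv2.resize(s["pixels"][180:380,160:430],(405,300)),cv2.resize(t["pixels"][160:310,150:350],(395,300))])
cv2.imwrite("pics/c7.png",im[:,:,::-1])
k=blob(s,*YEL,(265,320,320,365));print(cen(k))
o=ctrl.get_obs();print(o["time_s"],o["eef_pos"],o["eef_rot"],o["wrist_force"],o["opening"])
```

```text
(282.35844748858443, 344.61301369863014)
18.2 [ 0.53306775 -0.0699189   0.12556982] [-0.00190527  0.99996768 -0.00644087 -0.00441763] [-0.7485238  -0.09900439 -0.18109708] 0.4701943906744558
```

View pics/c7.png

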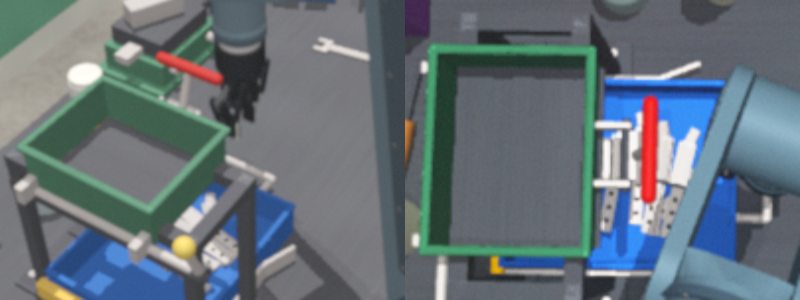

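The floor is shut, the bin is empty, and the gripper is above the tote bow. Now I descend and grip.

Request:
move_arm(
  plan=[0, 0, -0.5, 0, 0, 0, 0, 0, -1.0, 0, 0, 0, 0, 0, -1.5, 0, 0, 0, 0, 0, -1.95, 0, 0, 0, 0, 0, -2.05, 0, 0, 0, 0, 0, -2.05, 0, 0, 0],
)

```text
time_s: 18.95
eef_pos: [0.5374, -0.0726, 0.0291]
eef_rot: [0.0, 1.0, -0.007, 0.001]
wrist_force: [1.2, 0.3, 0.8]
opening: 0.471
grasp_force: 0.0
```

Request:
move_arm(
  plan=[0, 0, 0, 0, 0, 0, 0, 0, 0, 0, 0, 0, 0, 0, 0, 0, 0, 0, 0, 0, 0, 0, 0, 0, 0, 0, 0, 0, 0, 0],
  grip=0,
)

```text
time_s: 19.58
eef_pos: [0.5374, -0.0735, 0.0293]
eef_rot: [0.001, 1.0, -0.007, 0.001]
wrist_force: [-1.2, -1.2, 6.6]
opening: 0.115
grasp_force: 58.6
```

Request:
move_arm(
  plan=[0, -0.1, 0, 0, 0, 0, 0, -0.3, 0, 0, 0, 0, -0.01, -0.55, 0, 0, 0, 0, -0.01, -0.85, 0, 0, 0, 0, -0.02, -1.15, 0, 0, 0, 0, -0.02, -1.45, 0, 0, 0, 0, -0.03, -1.75, 0, 0, 0, 0, -0.03, -2.05, 0, 0, 0, 0, -0.04, -2.35, 0, 0, 0, 0, -0.04, -2.65, 0, 0, 0, 0],
)

```text
time_s: 20.82
eef_pos: [0.5352, -0.2034, 0.0293]
eef_rot: [-0.002, 1.0, -0.007, 0.001]
wrist_force: [-0.0, 11.7, 11.9]
opening: 0.117
grasp_force: 59.4
```

Request:
move_arm(
  plan=[0, -0.3, 0, 0, 0, 0, -0.01, -0.6, 0, 0, 0, 0, -0.01, -0.9, 0, 0, 0, 0, -0.02, -1.2, 0, 0, 0, 0, -0.02, -1.5, 0, 0, 0, 0, -0.03, -1.8, 0, 0, 0, 0, -0.03, -2.1, 0, 0, 0, 0, -0.04, -2.4, 0, 0, 0, 0, -0.04, -2.7, 0, 0, 0, 0, -0.045, -2.9, 0, 0, 0, 0],
)

```text
time_s: 22.08
eef_pos: [0.533, -0.3485, 0.0293]
eef_rot: [-0.002, 1.0, -0.007, 0.001]
wrist_force: [0.0, 11.8, 12.5]
opening: 0.112
grasp_force: 59.5
```

Request:
move_arm(
  plan=[0, -0.05, -0.02, 0, 0, 0, 0, -0.05, -0.03, 0, 0, 0, 0, -0.05, -0.03, 0, 0, 0],
)

```text
time_s: 22.45
eef_pos: [0.5331, -0.3507, 0.0292]
eef_rot: [-0.002, 1.0, -0.007, 0.0]
wrist_force: [-4.8, 13.1, 20.5]
opening: 0.116
grasp_force: 60.4
```

Request:
move_arm(
  plan=[0, 0, 0, 0, 0, 0, 0, 0, 0, 0, 0, 0, 0, 0, 0, 0, 0, 0, 0, 0, 0, 0, 0, 0],
  grip=40,
)

```text
time_s: 22.95
eef_pos: [0.5318, -0.353, 0.026]
eef_rot: [-0.0, 1.0, -0.007, -0.0]
wrist_force: [-0.5, -0.5, 0.3]
opening: 0.47
grasp_force: 0.0
```

Request:
move_arm(
  plan=[0, 0, 0.4, 0, 0, 0, 0, 0, 1.1, 0, 0, 0, 0, 0, 2, 0, 0, 0, 0, -0.5, 3, 0, 0, 0, -0.5, -1.2, 4, 0, 0, 0, -1.2, -2, 4, 0, 0, 0, -2, -2.8, 4, 0, 0, 0, -2.8, -3.6, 4, 0, 0, 0, -3.4, -4.2, 4, 0, 0, 0, -3.4, -4.2, 4, 0, 0, 0],
)

```text
time_s: 24.2
eef_pos: [0.3593, -0.5654, 0.2277]
eef_rot: [0.001, 1.0, -0.009, 0.0]
wrist_force: [0.5, 0.5, 0.4]
opening: 0.466
grasp_force: 0.0
```

Run:
```python
from h import *
s=look("side");t=look("top")
im=np.hstack([cv2.resize(s["pixels"][180:400,160:440],(382,300)),cv2.resize(t["pixels"][160:330,150:500],(418,300))])
cv2.imwrite("pics/c8.png",im[:,:,::-1])
k=blob(s,*YEL,(265,320,320,365));print(cen(k))
p=cv2.boundingRect(blob(t,*BLUE,(255,190,470,320)));print(p,onz(t,(p[0],p[1]),.06),onz(t,(p[0]+p[2],p[1]+p[3]),.06))
o=ctrl.get_obs();print(o["time_s"],o["eef_pos"],o["wrist_force"],o["opening"])
```

```text
(282.2980769230769, 344.56089743589746)
(306, 200, 121, 97) [ 0.65785258 -0.00572885  0.06      ] [ 0.40918845 -0.31150892  0.06      ]
24.3 [ 0.36193338 -0.5629848   0.22737166] [-0.09262059 -0.07125272  0.03685812] 0.47021249435866236
```

View pics/c8.png

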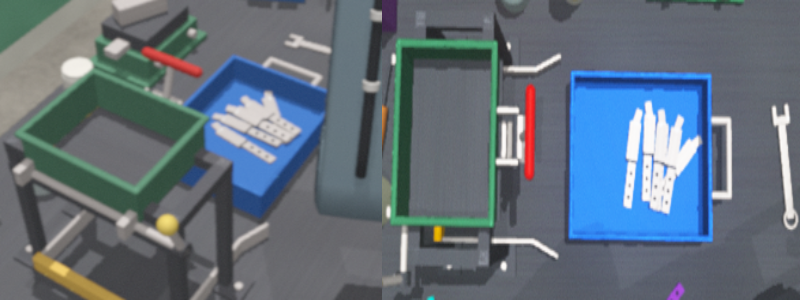

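No pictures left, so I check the blank count numerically.

Run:
```python
from h import *
t=look("top")
x=cv2.cvtColor(t["pixels"],cv2.COLOR_RGB2GRAY); h=cv2.cvtColor(t["pixels"],cv2.COLOR_RGB2HSV)
w=(h[...,1]<110)
for v in range(214,284):
    print("".join(("0123456789"[min(9,x[v,u]//26)] if w[v,u] else " ") for u in range(348,422)).rstrip())
m=w[205:290,312:424];print(m.sum(), "px; per-blank full", .15*.024*(446/1.19)**2)
```

```text
7888
                      799998
                      899999
                      899999
               67     799999
               89987  6999997    788887
              799999   899998    899998
              899999  7999999    899998
             7999998  999999988  799999           87
             8999997 7999999999  7999997         89987
            7999999  7999999999  7999997        6999998
          889999997  7999999999  7999997        7999998
         7999999997  8999999999  8999998       6999999
         7999999998  8999999999 7999999987     8999998
         8999999999  899999999968999999998    7999998
         8999999999  799999999968999999998  899999997
         8999999998  899999999869999999998 6999999998
         9999999997  899999999879999999998 6999999999
        7999999999   899999999779999999998 7999999999
        7999999999   899999999879999999998 8999999998
        8999999999   899999999889999999998 8999999998            7865
        8999999999   89999999988999999999879999999997      7   789976
        8999999998   8999999998899999999977999999999     78987899
[... 1550 characters left out ...]
99996897689998689999998
     89999997       89868996999999998789868997
     8999999        8987899799999999988985799
     8999999       58999998799999999999998998
     8999999       69999998799999999999999998
    79975899       69999998898899998679999997
    79987998       6999999989758999867999999
    79999997        899998899878999868998999
    8999999               799999999879965898
    8999999               799999999879977898
    7999999               799999999889999997
      78998               68999999988999999
                            678889989999998
                               667668999998
                                     678887



2214 px; per-blank full 505.6829319963279
```

Run:
```python
from h import *
s=look("side");x=cv2.cvtColor(s["pixels"],cv2.COLOR_RGB2GRAY); h=cv2.cvtColor(s["pixels"],cv2.COLOR_RGB2HSV)
w=(h[...,1]<100)
for v in range(244,304):
    print("".join(("0123456789"[min(9,x[v,u]//26)] if w[v,u] else " ") for u in range(310,386)).rstrip())
# new bright unsaturated things elsewhere since the start
for n in("top","side"):
    c=look(n)["pixels"];b=cv2.imread(f"pics/{n}0.png")[:,:,::-1]
    f=lambda p:(p.min(2)>110)
    d=(f(c)&~f(b)).astype(np.uint8)
    k,_,st,ce=cv2.connectedComponentsWithStats(d)
    print(n,[(st[i].tolist()) for i in range(1,k) if st[i,4]>12])
```

```text
44444
                                           4566554
                                           5677665
                                           5777776
                            6666           67888765
                           677776         5678888765
                          67888776        6788888876
                          67888877666    57788888876
                          5678888877765   67888888776
                           5678888888776  67788888876
                 55         5788888888776667788888877
                6776666  66656788888888877677888888876
               577887777777777788888888887777888888876
               678888888888877788888888888888888888877
               6778888888888888888888888888888888888776
               5667778888888888888888888888888888888876
                5556678888888888888888888888888887778775
      56766665 55555567888888888888888888888888877777776
      67777777777766566778888888888888888888888776778876
55   6778888888888777666677888888888888888888777777888765
554  56777788888888877766677888888888888887776667888877766
544
[... 3140 characters left out ...]
99], [480, 96, 15, 4, 45], [436, 132, 14, 10, 59], [469, 179, 14, 28, 179], [430, 188, 15, 9, 89], [465, 213, 11, 16, 59], [480, 227, 42, 20, 365], [425, 238, 15, 11, 112], [513, 245, 29, 33, 167], [314, 247, 67, 53, 1842], [504, 259, 8, 15, 35], [535, 260, 11, 12, 35], [557, 261, 25, 7, 66], [465, 264, 27, 11, 143], [532, 273, 43, 38, 316], [459, 276, 85, 51, 2855], [265, 291, 9, 5, 15], [616, 294, 4, 7, 18], [635, 296, 5, 9, 18], [375, 301, 14, 18, 23], [613, 304, 4, 7, 14], [620, 307, 5, 25, 63], [278, 318, 21, 18, 189], [609, 320, 5, 13, 32], [297, 330, 20, 27, 274], [331, 338, 18, 20, 115], [593, 359, 33, 13, 222], [409, 362, 27, 22, 309], [432, 367, 20, 19, 159], [454, 373, 6, 14, 20]]
```

Run:
```python
from h import *
np.set_printoptions(precision=3,suppress=True)
s=look("side");b=cv2.cvtColor(cv2.imread("pics/side0.png"),cv2.COLOR_BGR2GRAY);x=cv2.cvtColor(s["pixels"],cv2.COLOR_RGB2GRAY)
St=np.array([.54,.195,0])
for u in[(288,327),(278,318),(299,336),(307,343),(297,330),(317,357),(340,348),(269,293)]:
    p=onz(s,u,0.0)-St;c,d=np.cos(.015),np.sin(.015);q=np.array([c*p[0]-d*p[1],d*p[0]+c*p[1]])
    p2=onz(s,u,.03)-St;print(u,"stand z0",q,"z30",p2[:2], "rgb",s["pixels"][u[1],u[0]])
for v in range(312,364,2): print(v,"".join("0123456789"[min(9,x[v,u]//26)] for u in range(262,352)))
```

```text
(288, 327) stand z0 [ 0.025 -0.161] z30 [ 0.006 -0.14 ] rgb [115 115 119]
(278, 318) stand z0 [ 0.063 -0.172] z30 [ 0.043 -0.151] rgb [54 79 64]
(299, 336) stand z0 [-0.013 -0.152] z30 [-0.031 -0.13 ] rgb [60 59 62]
(307, 343) stand z0 [-0.041 -0.144] z30 [-0.058 -0.122] rgb [114 114 118]
(297, 330) stand z0 [ 0.001 -0.165] z30 [-0.017 -0.143] rgb [110 111 116]
(317, 357) stand z0 [-0.084 -0.121] z30 [-0.099 -0.099] rgb [108 107 112]
(340, 348) stand z0 [-0.114 -0.172] z30 [-0.129 -0.148] rgb [112 111 116]
(269, 293) stand z0 [ 0.133 -0.23 ] z30 [ 0.11  -0.209] rgb [109 109 113]
312 455555443322222222222222222222222222222222233444444444433222222222223444444444444444444444
314 555544332222222222222222222222222222222223344444444443322222222222223444444444444444444444
316 554433222222222222222222233333332223222333444444444433222222222222222223344444444444444444
318 543322222222222222222222344444433333333444444444443322222222222222222222222334444444444444
320 432222222222222222222233444444444444444444444444332222222222222222222222222222233344455444
322 22222222222222222222344444444444444
[... 1255 characters left out ...]
43222222222223344444444444456677776
350 455567778888776655555555544432222344444444444444444444443222222222223344444444456777776554
352 223445667777888776655544444443222334444444444444444444443222222222222344444566777765544444
354 222222344566777788887765444444332334444444444444444444443222222222222344567777765544444444
356 333322222334556677778876544444443334444444444444444444443222222222223456777765444444444444
358 444433322222233455667777654444444443333444444444444444443222222222223577765444444444443333
360 444443433333222223345566654444444432222344444444444444443222222222225777654444444443333344
362 444444344343322222222334333344443322222334444444444444443222222222235665444444443333334444
```

```bash
python3 -c "
from bench import ctrl
print(ctrl.hand_in())"
```

```text
the job is handed in; nothing more can be done
None
```

I emptied the bin into the tote, swung the floor back up until it latched, drew the tote clear of the stand, and handed the job in at about 25 s. Only five blanks were plain in the last top view. The sixth seems to lie under another one, since nothing was left in the bin or loose on the visible bench.

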